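# Clear the viewing plate, then hold the slide frame tipped over it

### The arm

A 6-joint arm with a two-finger parallel gripper is mounted at the origin on the work surface. World frame = base frame: x ahead of the robot, y to its left, z up, the work surface at z = 0. Lengths are in m, angles in rad, forces in N, time in s.
With the tool pointing down it reaches from about 0.325 to 0.775 m from the base axis. Payload 5.5 kg.
Tool frame: the origin (TCP) lies on the centre line of the jaws, within the pads' length; the fingertips stand 25 mm ahead of it and the grasp point (between the pads) lies 6 mm ahead of it; z points along the fingers, y is the line along which they close (so a half turn about z gives the same grasp; the last joint's range is limited). The gripper opens to 88 mm and grips with 3 to 60 N. Pads are 20 mm wide; open, the fingers measure 115 mm over their backs; the gripper's body (75 mm by 178 mm) begins 61 mm behind the grasp point.
Start: joints at [-1.214, 0.091, 1.231, -0, 1.82, -0.057], TCP at [0.241, -0.549, 0.248] pointing down, gripper open.
Joint ranges: [-2.87, 2.87], [-0.86, 2.18], [0.17, 2.46], [-1.51, 4.65], [0.06, 2.69], [-2.65, 2.65]. Speed limits (rad/s): [2.57, 2.57, 3.01, 3.14, 3.14, 3.14].

### API

Orientations are given as a unit quaternion [x, y, z, w].
In Python, from rig import r, cams gives the robot as it stands.
- The arm moves only by the tool arm_command, never from a script. Its argument "targets" is a list of rows, each an object of numbers: "hand": the opening, from 0 (shut) to 1 (fully open); "x", "y", "z": the shift along the tool's x, y, z in cm; "ax", "ay", "az": the turn, a rotation vector about the tool's x, y, z in degrees. A call has 1 to 20 rows; each row is the pose to reach, as a shift and turn from the pose commanded when the call began, along the tool's axes at that moment; what a row does not reach only later rows make up. A row lasts 1/12 s, in which the tool goes at most 41.7 mm and 7.16 degrees, less where a joint would pass 70% of its speed; a pose out of reach is approached as far as the arm can. A call with a gripper value outside its range is refused whole. The fingers move at their own pace and stop on an object; "newtons" is the grip in N (left out, the last holds). Time passes only in rows, so rows that repeat a pose let the fingers close. It gives the time, the measured TCP pose, the force, the opening and the grip force at its end, in the units of the state.
- r.observe(): the state, without advancing time (a new reading comes with each control period).
- cams.camera(name): name is "side" or "top" or "wrist"; returns a dict with "image" (420x560x3 uint8, blue, green, red), "K" (3x3 intrinsics, pixels), "k1" (the pictures are not rectified: a ray, as slopes to the right and down, at radius r is drawn at 1 + k1 r^2 times it, then the intrinsics apply), "rvec" (rotation vector, rad) and "tvec" (3), from world to camera coordinates, as OpenCV has them; the wrist camera has in their place "tool_from_camera" (4x4, takes a point from camera to tool coordinates, whose origin is the TCP and whose axes are the flange's). Camera axes: x right, y down, z forward; pixel columns grow to the right and rows downward; lengths in m; the calibration is good to about 2 mm. A picture is of the moment at which its call begins: read the wrist's pose just before it. There is no depth.
- r.finish_job(): hands the job in; it is judged then, once.
The state is a dict: "time": time; "joints": joint angles; "qd": joint speeds; "joint_torque": joint torques, N m; "eef_pos": TCP position; "tcp_rot": TCP orientation; "wrist_force": force on the tool from outside, world axes, zero at the start; "ft_torque": the same for the moment, N m; "opening": finger opening in m; "grasp_force": force on a finger pad.
Only numpy, scipy, OpenCV 4.12 (cv2) and the standard library are available. Lean on these libraries where they do the work, as an engineer would, in place of code of your own. Each camera call takes 0.05 s, during which the arm holds its last target. There are 200 camera calls.

### The job

Pick up the scraper block and with it sweep the three loose wax offcuts off the dark viewing plate into the catch trough along its side, without touching the wax with the gripper, then set the scraper down on the bench clear of the plate and trough. After that draw the slide frame (the tall steel frame with two glass slides and a tab on top) up out of its stand and hold it by the tab over the middle of the plate, its lower edge about 10 cm above the plate and level from side to side, leaned over about 40 degrees from upright so that one of its glass faces (either one) looks obliquely upward. Finish while still holding it there quite still, and leave the blank plate, the bottle and the pot where they are.

Things in the scene. Friction and masses are not known exactly. Their poses are not given: they have to be found in the camera images.
- station: Fixed ivory station; origin on the bench under the centre of its dark plate, z up. Plate: x -95..95, y -110..110 mm, flat, no rims, top 40 mm above the bench. Along its +y edge (robot's left, within 0.25 rad) an open catch trough, y 110..200 mm, 190 mm long; floor 5 mm above the bench, inside 85 x 180 mm, outer walls 5 mm thick, as high as the plate.
- plate_centre (a point): Centre of the top face of the dark plate, 40 mm above the bench; axes as station.
- trough (a point): Centre of the trough's floor, at y = 152.5 mm, z = 5 mm in the station's frame.
- chip0: Ivory wax offcut loose on the plate: 30 x 22 x 9 mm slab with an 18 x 14 x 5 mm step on top (14 mm high in all), 11 g. Origin: centre of its underside, z up. Starts at any yaw, within 35 mm of the plate's centre in station x, and at station y -65..-50 mm.
- chip1: Second offcut, same shape and origin; starts within 35 mm in station x, at station y -8..7 mm.
- chip2: Third offcut, same shape and origin; starts within 35 mm in station x, at station y 50..65 mm.
- scraper: Loose scraper block, about 160 g, standing on its steel edge on the bench right of the station, x within 0.4 rad of world x. White blade 140 mm along x, 18 mm along y, z 0..35 mm; in its middle a grey grip 50 mm along x, 22 mm along y, z 35..85 mm. Origin: centre of the underside (blade's edge), z up. Both faces alike.
- scraper_grip (a point): Point in the middle of the scraper's grip, 62 mm above its underside; take it here across its 22 mm (y) from above.
- slide_frame: Loose steel frame, about 150 g, upright in the slot of stand_a, lower edge 10 mm above the bench. 10 mm thick (x), 84 mm wide (y), 110 mm high (z), holds two glass slides; on top a steel tab 10 mm (x) by 32 mm (y), z 110..156 mm. Origin: centre of the lower edge; z runs up to the tab; x is normal to the glass; front and back alike.
- frame_tab (a point): Point in the tab, 135 mm above the frame's lower edge; pinch it here across its 10 mm (along x) from above.
- frame_middle (a point): Middle of the framed glass, 55 mm above the frame's lower edge on its z axis.
- stand_a: Fixed ivory block keeping the slide frame: 60 (x) x 120 (y) x 45 (z) mm, slot in its top 12.5 mm (x) by 87.5 mm (y), 35 mm deep. Origin: centre of its underside, z up. It may be the nearer or the farther of the two equal stands on the robot's left.
- stand_b: Second fixed stand, same block and slot, keeping the blank plate. Origin: centre of its underside.
- blank: Bystander: plain solid steel plate 10 x 84 x 66 mm, without glass or tab, standing in stand_b; its top is 76 mm above the bench. Origin: centre of its lower edge.
- bottle: Bystander: amber bottle, 56 mm in diameter, 110 mm high, beyond the station to the right. Origin: centre of its underside.
- pot: Bystander: small open steel pot (no handle), 64 mm in diameter, 55 mm high, beyond the station. Origin: centre of its underside.
There are look-alikes about, which are no part of the job. Leave any green look-alike of the stand_b alone.

How it is judged:
On the way, in this order (a step that is already met when the one before it is completed fails the run):
1. all three offcuts lie in the trough while the scraper is held (y of chip0 in the frame of station between 0.11 and 0.2 m and x of chip0 in the frame of station between -0.095 and 0.095 m and z of each of chip0, chip1, chip2 in the frame of station below 0.038 m and y of chip1 in the frame of station between 0.11 and 0.2 m and x of chip1 in the frame of station between -0.095 and 0.095 m and y of chip2 in the frame of station between 0.11 and 0.2 m and x of chip2 in the frame of station between -0.095 and 0.095 m and contact force between scraper and the fingers above 1 N), for 0.2 s.
2. the scraper is let go on the bench, clear of the station (height (world z) of scraper below 0.025 m and contact force between scraper and the fingers below 0.1 N and contact force between scraper and station below 0.1 N and linear speed of scraper below 0.02 m/s), for 0.2 s.
3. the slide frame is drawn clear of its stand, held by the gripper (contact force between slide_frame and the fingers above 1 N and height (world z) of slide_frame above 0.055 m and contact force between slide_frame and stand_a below 0.1 N), for 0.1 s.
At the end, for the whole second after the job is handed in: Wax in the trough; scraper released on the bench, off the station; frame gripped by the tab, still, touching nothing else, middle within 60 mm of the plate centre in plan, lower edge 60-160 mm above the plate, leaned 25-55 degrees, a glass face obliquely up, side-to-side level within 11 degrees (all of step 2 and y of chip0 in the frame of station between 0.11 and 0.2 m and x of chip0 in the frame of station between -0.095 and 0.095 m and z of each of chip0, chip1, chip2 in the frame of station below 0.038 m and y of chip1 in the frame of station between 0.11 and 0.2 m and x of chip1 in the frame of station between -0.095 and 0.095 m and y of chip2 in the frame of station between 0.11 and 0.2 m and x of chip2 in the frame of station between -0.095 and 0.095 m and contact force between slide_frame and the fingers above 1 N and height (world z) of slide_frame between 0.1 and 0.2 m and horizontal distance between frame_middle and plate_centre below 0.06 m and (angle between slide_frame's own x axis and vertical between 0.61 and 1.13 rad or angle between slide_frame's own x axis and vertical between 2.01 and 2.53 rad) and angle between slide_frame's own z axis and vertical below 1 rad and angle between slide_frame's own y axis and vertical between 1.37 and 1.77 rad and distance between the grasp point and frame_tab below 0.05 m and linear speed of slide_frame below 0.02 m/s and angular speed of slide_frame below 0.15 rad/s and contact force between slide_frame and station below 0.1 N and contact force between slide_frame and stand_a below 0.1 N and contact force between slide_frame and stand_b below 0.1 N and contact force between slide_frame and scraper below 0.1 N and contact force between slide_frame and blank below 0.1 N and contact force between slide_frame and bottle below 0.1 N and contact force between slide_frame and pot below 0.1 N); the arm keeps its last pose, push and grip.
It fails at once if the scraper is dropped or thrown (contact force between scraper and the fingers below 0.1 N and linear speed of scraper above 0.8 m/s).
It fails at once if the gripper or arm touches a wax offcut (contact force between any of chip0, chip1, chip2 and the fingers above 0.3 N or contact force between any of chip0, chip1, chip2 and the arm above 0.3 N).
It fails at once if the blank plate, bottle or pot is displaced or knocked over (distance of any of blank, bottle, pot from where it was at the start of the episode above 0.025 m or angle between any of blank, bottle, pot's own z axis and vertical above 0.4 rad).
It also fails if it takes over 58 s, if anything falls off the work surface, if the arm or the gripper's body presses on something with over 40 N, if the wrist force passes 120 N, or if a joint passes its speed limit or range.

## Working session

There is one attempt and no reset: what is moved stays moved. The work goes in short steps, Python scripts to look and compute and a tool call to move; the robot and the scene stay as the last step left them, time stands still between calls to the robot, and variables do not carry over. Pictures are saved under pics/ and viewed, at most 10 in all, crops included, and the job is handed in when it is done.

Besides the shell and the picture viewer there is one more tool, called after "Request:" as name([rows], argument=value, ...), one row to a line, values as JSON. arm_command: Moves the arm, as the interface text tells. Its arguments: {"type":"object","properties":{"targets":{"type":"array"},"newtons":{"type":"number"}},"required":["targets"]}

```bash
mkdir -p pics; ls; python3 - <<'E'
from rig import r,cams
import cv2,numpy as np
s=r.observe();print({k:np.round(v,3).tolist() for k,v in s.items()})
a=[]
for n in ["side","top","wrist"]:
    c=cams.camera(n);cv2.imwrite(f"pics/{n}0.png",c["image"])
    print(n,{k:np.round(v,4).tolist() for k,v in c.items() if k!="image"})
E
```

```text
pics
{'time': 0.0, 'joints': [-1.214, 0.092, 1.232, -0.0, 1.82, -0.057], 'qd': [-0.0, 0.001, 0.0, -0.0, 0.001, 0.001], 'joint_torque': [-0.001, -44.645, -40.644, 0.07, 0.03, -0.0], 'eef_pos': [0.241, -0.549, 0.247], 'tcp_rot': [0.979, 0.205, -0.0, -0.001], 'wrist_force': [-0.601, -0.81, 0.082], 'ft_torque': [-0.045, 0.008, 0.013], 'grasp_force': 0.0, 'opening': 0.088}
side {'K': [[413.5857, 0.0, 277.2192], [0.0, 413.5857, 209.0569], [0.0, 0.0, 1.0]], 'k1': -0.1103, 'rvec': [0.9594, -2.4685, 1.0655], 'tvec': [0.4749, 0.2836, 0.8888]}
top {'K': [[459.6949, 0.0, 280.3078], [0.0, 459.6949, 201.7217], [0.0, 0.0, 1.0]], 'k1': 0.047, 'rvec': [2.1258, -2.1436, 0.1587], 'tvec': [0.0737, 0.5468, 1.2498]}
wrist {'K': [[344.0347, 0.0, 284.406], [0.0, 344.0347, 210.46], [0.0, 0.0, 1.0]], 'k1': -0.0259, 'tool_from_camera': [[-0.0, -0.968, -0.2508, 0.0695], [1.0, 0.0002, -0.0008, -0.0009], [0.0008, -0.2508, 0.968, -0.1374], [0.0, 0.0, 0.0, 1.0]]}
```

View pics/top0.png

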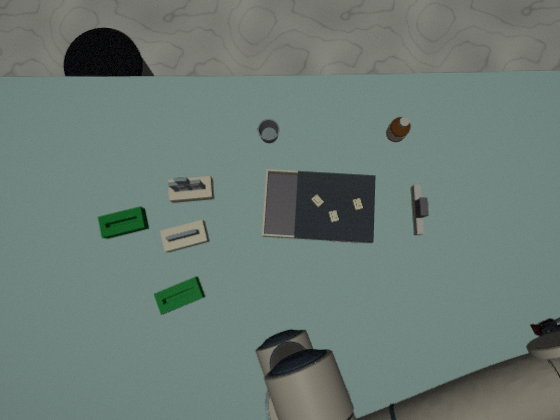

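View pics/side0.png

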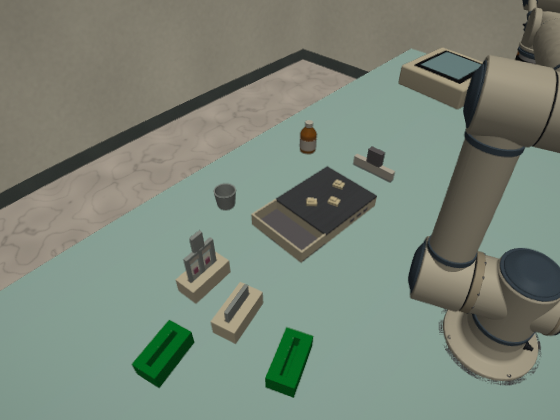

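The top view shows the plate at about (336,207), the trough at (281,204), chips at (318,200), (334,216) and (358,204), and the scraper at (419,210) with its grip at (423,207). The slide frame is in the farther stand at (190,187) and the blank in the nearer one at (184,236). The pot is at (268,130) and the bottle at (400,127). The side view agrees.

```bash
cat > h.py <<'E'
import cv2,numpy as np
from scipy.spatial.transform import Rotation as R
def ext(c,s=None):
    "camera centre and cam->world rotation"
    if "rvec" in c:
        Rw=cv2.Rodrigues(np.array(c["rvec"],float))[0]; return -Rw.T@np.array(c["tvec"]).ravel(),Rw.T
    T=np.array(c["tool_from_camera"]);Rt=R.from_quat(s["tcp_rot"]).as_matrix()
    return np.array(s["eef_pos"])+Rt@T[:3,3],Rt@T[:3,:3]
def ray(c,px,s=None):
    o,M=ext(c,s); d=np.array([c["k1"],0,0,0],float)
    u=cv2.undistortPoints(np.array(px,float).reshape(-1,1,2),np.array(c["K"]),d)[:,0]
    v=np.c_[u,np.ones(len(u))]@M.T
    return o,v/np.linalg.norm(v,axis=1)[:,None]
def plane(c,px,z,s=None):
    o,v=ray(c,px,s); return o+v*((z-o[2])/v[:,2])[:,None]
def tri(rays):
    A=0;b=0
    for o,v in rays:
        P=np.eye(3)-np.outer(v,v);A=A+P;b=b+P@o
    p=np.linalg.solve(A,b); return p,[float(np.linalg.norm((np.eye(3)-np.outer(v,v))@(p-o))) for o,v in rays]
def blobs(m,amin=20):
    for k in sorted(cv2.findContours(m.astype(np.uint8),cv2.RETR_EXTERNAL,cv2.CHAIN_APPROX_NONE)[0],key=cv2.contourArea,reverse=True):
        if cv2.contourArea(k)>=amin: yield k
E
python3 - <<'E'
from h import *
from rig import cams
for n in ["top","side"]:
    c=cams.camera(n);I=c["image"];hsv=cv2.cvtColor(I,cv2.COLOR_BGR2HSV)
    for nm,px in dict(top=dict(bench=(230,260),plate=(310,225),trough=(281,204),ivory=(180,196),chip=(318,200),blade=(417,192),grip=(423,207),tab=(181,182),blank=(184,236)),side=dict(plate=(325,190),trough=(290,226),ivory=(205,285),chip=(311,202),grip=(375,157),blade=(362,166),tab=(196,242),blank=(237,302)))[n].items():
        print(n,nm,hsv[px[1],px[0]],end=" ")
    print()
    out=cv2.resize(I[80:280,100:500] if n=="top" else I[100:300,150:450],None,fx=2 if n=="top" else 2.6,fy=2 if n=="top" else 2.6,interpolation=cv2.INTER_CUBIC)
    cv2.imwrite(f"pics/{n}crop.png",out)
E
```

```text
top bench [ 82  41 136] top plate [107  35  51] top trough [150   6  80] top ivory [ 24  43 153] top chip [ 25  52 156] top blade [ 22  27 142] top grip [165  14  74] top tab [30  5 47] top blank [48 25 52] 
side plate [105   9  56] side trough [ 0 12 83] side ivory [21 58 92] side chip [ 22  77 159] side grip [10 17 44] side blade [21 38 88] side tab [45 15 68] side blank [48 20 65]
```

View pics/topcrop.png

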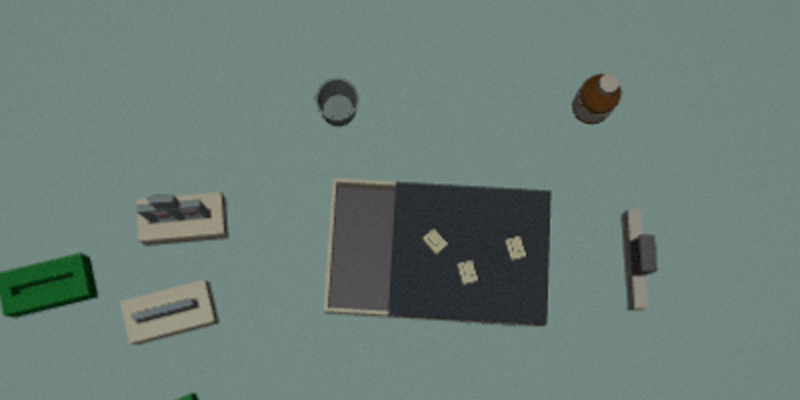

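View pics/sidecrop.png

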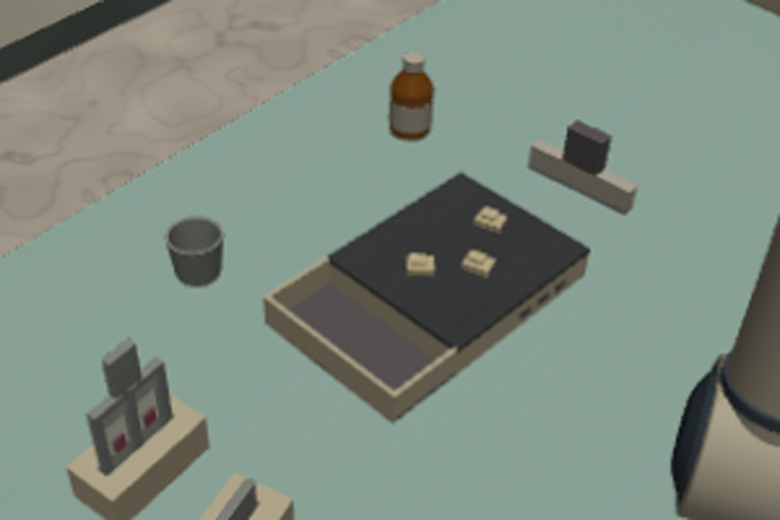

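In the crops the plate, trough, chips, scraper and frame are all clear. The plate corners are at top-crop (550,190), (546,324), (389,315), (397,183), which match side-crop (461,174), (588,248), (458,348), (330,258). I'll triangulate these.

```bash
python3 - <<'E'
from h import *
from rig import cams
np.set_printoptions(precision=4,suppress=True)
t=cams.camera("top");s=cams.camera("side")
T=lambda p:np.array(p)/2+[100,80]-.25
S=lambda p:np.array(p)/2.6+[150,100]-.3
pairs=dict(A=((550,190),(461,174)),B=((546,324),(588,248)),C=((389,315),(458,348)),D=((397,183),(330,258)),
 chipL=((435,241),(421,262)),chipM=((467,272),(479,262)),chipR=((516,247),(491,217)),
 tabtopL=((150,197),(104,353)),tabtop=((163,202),(122,347)))
for k,(a,b) in pairs.items():
    ra=ray(t,[T(a)]);rb=ray(s,[S(b)])
    p,e=tri([(ra[0],ra[1][0]),(rb[0],rb[1][0])]);print(k,p,np.round(e,4))
# masks
def rep(nm,k,z,c):
    rc=cv2.minAreaRect(k);bx=plane(c,cv2.boxPoints(rc),z);m=bx[:,:2].mean(0)
    e=[bx[1]-bx[0],bx[2]-bx[1]];L=[np.linalg.norm(x) for x in e];d=e[int(np.argmax(L))]
    print(nm,rc[0],"world",m,"size",np.array(L),"yaw deg",np.degrees(np.arctan2(d[1],d[0])))
h=cv2.cvtColor(cv2.GaussianBlur(t["image"],(3,3),0),cv2.COLOR_BGR2HSV).astype(int)
H,Sa,V=h[...,0],h[...,1],h[...,2]
iv=(H<35)&(Sa>15)&(V>105);iv[300:]=0;iv[:100]=0
for k in blobs(iv,15):
    x,y=cv2.minAreaRect(k)[0]; rep("ivory",k,0.045 if x<230 else (.035 if x>400 else .05),t)
dk=(V<100)&~((H>40)&(H<100)&(Sa>60));dk[300:]=0;dk[:100]=0
for k in blobs(dk,40):rep("dark",k,.04,t)
E
```

```text
A [ 0.622  -0.2015  0.0347] [0.0024 0.0024]
B [ 0.4329 -0.1865  0.0392] [0.0005 0.0005]
C [0.4467 0.0307 0.0398] [0.0008 0.0008]
D [0.6343 0.016  0.0366] [0.0023 0.0023]
chipL [ 0.5486 -0.0351  0.0487] [0.0014 0.0014]
chipM [ 0.5045 -0.079   0.0465] [0.0016 0.0016]
chipR [ 0.5392 -0.1481  0.0471] [0.0015 0.0015]
tabtopL [0.5901 0.3369 0.1703] [0.0004 0.0004]
tabtop [0.5845 0.3212 0.1689] [0.0006 0.0006]
ivory (183.3822784423828, 235.4654998779297) world [0.4549 0.3389] size [0.1195 0.0594] yaw deg -75.7079152719475
ivory (189.54916381835938, 188.0409698486328) world [0.5887 0.3251] size [0.1206 0.059 ] yaw deg -85.17483791344772
ivory (279.2314147949219, 203.2296142578125) world [0.5432 0.0721] size [0.1885 0.0865] yaw deg -2.7636734228416375
ivory (419.5, 225.5) world [ 0.4781 -0.3185] size [0.0138 0.042 ] yaw deg 176.7300684724212
ivory (317.0000305175781, 200.00001525878906) world [ 0.5503 -0.0336] size [0.02   0.0277] yaw deg -136.31645244568128
ivory (357.3499755859375, 203.5500030517578) world [ 0.5392 -0.1458] size [0.0204 0.0283] yaw deg -163.72647972974045
ivory (333.3500061
[... 397 characters left out ...]
109] yaw deg -93.98285692859581
dark (397.2307434082031, 130.1538543701172) world [ 0.7532 -0.2684] size [0.0745 0.0586] yaw deg -34.414817715382675
dark (268.0, 131.5) world [0.7539 0.1032] size [0.058  0.0688] yaw deg 179.60939261492757
dark (419.67706298828125, 209.6549072265625) world [ 0.5225 -0.3199] size [0.0448 0.1357] yaw deg -179.59040774837246
dark (187.1524200439453, 183.87196350097656) world [0.6017 0.3332] size [0.0985 0.0347] yaw deg -83.99398525326714
dark (195.7294464111328, 197.3555450439453) world [0.5628 0.3079] size [0.1304 0.0533] yaw deg -59.69572213768073
dark (183.35000610351562, 236.0500030517578) world [0.4536 0.3401] size [0.0871 0.0116] yaw deg -71.86451717456443
```

Request:
arm_command([
  {"x": 35, "y": -9.6, "z": 2, "az": 23.6, "hand": 1},
  {"x": 35, "y": -9.6, "z": 2, "az": 23.6, "hand": 1},
  {"x": 35, "y": -9.6, "z": 2, "az": 23.6, "hand": 1},
  {"x": 35, "y": -9.6, "z": 2, "az": 23.6, "hand": 1},
  {"x": 35, "y": -9.6, "z": 2, "az": 23.6, "hand": 1},
  {"x": 35, "y": -9.6, "z": 2, "az": 23.6, "hand": 1},
  {"x": 35, "y": -9.6, "z": 2, "az": 23.6, "hand": 1},
  {"x": 35, "y": -9.6, "z": 2, "az": 23.6, "hand": 1},
  {"x": 35, "y": -9.6, "z": 2, "az": 23.6, "hand": 1},
  {"x": 35, "y": -9.6, "z": 2, "az": 23.6, "hand": 1},
  {"x": 35, "y": -9.6, "z": 2, "az": 23.6, "hand": 1},
  {"x": 35, "y": -9.6, "z": 2, "az": 23.6, "hand": 1},
])

```text
invalid input
```

```bash
python3 - <<'E'
from rig import r,cams
from h import *
s=r.observe();print(s["time"],s["eef_pos"],s["tcp_rot"])
c=cams.camera("wrist");I=c["image"];cv2.imwrite("pics/w1.png",I)
np.savez("w1.npz",s=np.r_[s["eef_pos"],s["tcp_rot"]])
E
```

```text
0.35 [ 0.24124356 -0.54930639  0.24734892] [ 9.78672176e-01  2.05428108e-01 -2.45917067e-05 -2.53638976e-04]
```

View pics/w1.png

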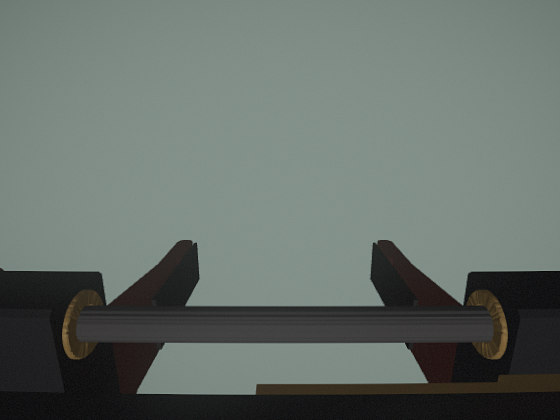

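The wrist view shows only bench between the fingers (about (190,250) and (380,250)). I'll try the move again with every field given.

Request:
arm_command([
  {"hand": 1, "x": 28.8, "y": -12.4, "z": 2, "ax": 0, "ay": 0, "az": 23.6},
  {"hand": 1, "x": 28.8, "y": -12.4, "z": 2, "ax": 0, "ay": 0, "az": 23.6},
  {"hand": 1, "x": 28.8, "y": -12.4, "z": 2, "ax": 0, "ay": 0, "az": 23.6},
  {"hand": 1, "x": 28.8, "y": -12.4, "z": 2, "ax": 0, "ay": 0, "az": 23.6},
  {"hand": 1, "x": 28.8, "y": -12.4, "z": 2, "ax": 0, "ay": 0, "az": 23.6},
  {"hand": 1, "x": 28.8, "y": -12.4, "z": 2, "ax": 0, "ay": 0, "az": 23.6},
  {"hand": 1, "x": 28.8, "y": -12.4, "z": 2, "ax": 0, "ay": 0, "az": 23.6},
  {"hand": 1, "x": 28.8, "y": -12.4, "z": 2, "ax": 0, "ay": 0, "az": 23.6},
  {"hand": 1, "x": 28.8, "y": -12.4, "z": 2, "ax": 0, "ay": 0, "az": 23.6},
  {"hand": 1, "x": 28.8, "y": -12.4, "z": 2, "ax": 0, "ay": 0, "az": 23.6},
  {"hand": 1, "x": 28.8, "y": -12.4, "z": 2, "ax": 0, "ay": 0, "az": 23.6},
  {"hand": 1, "x": 28.8, "y": -12.4, "z": 2, "ax": 0, "ay": 0, "az": 23.6},
], newtons=40)

```text
time: 1.4
eef_pos: [0.4543, -0.3211, 0.2278]
tcp_rot: [1.0, 0.0, -0.0, 0.0]
wrist_force: [0.2, 0.6, 0.4]
opening: 0.0875
grasp_force: 0.0
```

```bash
python3 - <<'E'
from rig import r,cams
from h import *
s=r.observe();c=cams.camera("wrist");I=c["image"];cv2.imwrite("pics/w2.png",I)
np.set_printoptions(precision=4,suppress=True)
h=cv2.cvtColor(cv2.GaussianBlur(I,(3,3),0),cv2.COLOR_BGR2HSV).astype(int);H,S,V=h[...,0],h[...,1],h[...,2]
m=~((H>60)&(H<105)&(S>25));m[235:]=0;m[:,:0]=0
for k in blobs(m,200):
    rc=cv2.minAreaRect(k);print("any",rc)
m2=m&(V>105)
for k in blobs(m2,100):
    rc=cv2.minAreaRect(k);b=plane(c,cv2.boxPoints(rc),.035,s);print("bright",rc,b[:,:2].tolist())
m2=m&(V<=105)
for k in blobs(m2,100):
    rc=cv2.minAreaRect(k);b=plane(c,cv2.boxPoints(rc),.085,s);print("dark",rc,b[:,:2].tolist())
E
```

```text
any ((279.5, 116.99998474121094), (233.99996948242188, 558.9998779296875), 90.0)
any ((508.8297424316406, 29.921615600585938), (127.11860656738281, 40.21623992919922), 36.02737045288086)
bright ((339.0523681640625, 112.99983978271484), (451.3128662109375, 225.4764404296875), 2.995303153991699) [[0.43419020923401325, -0.14281911031827818], [0.635294006573583, -0.17746491388448518], [0.6188259171780812, -0.572240595529241], [0.4091874948426743, -0.6019156612764778]]
bright ((508.8297424316406, 29.921615600585938), (127.11860656738281, 40.21623992919922), 36.02737045288086) [[0.6194018232657931, -0.4601195795221702], [0.6451795925342809, -0.47804138938046203], [0.5868453692217745, -0.5798818326521588], [0.5585513440716449, -0.5627520258233609]]
bright ((36.95132064819336, 222.2301025390625), (75.76514434814453, 26.54108238220215), 3.814074993133545) [[0.41368480903335114, -0.025284877494040237], [0.44174760186516293, -0.03314045309703745], [0.43653836048654804, -0.11035750348032422], [0.4085098669519186, -0.10416627011329782]]
bright ((87.57177734375, 102.84379577636719), (37.2668304443
[... 1660 characters left out ...]
258300781, 191.27734375), (17.172588348388672, 12.986235618591309), 19.98310661315918) [[0.45412040645109825, -0.5063011453683692], [0.46632271617062065, -0.5090363510539047], [0.46052542570178856, -0.5260189180913678], [0.44820144699570846, -0.5234153568952388]]
dark ((80.5, 108.0), (216.0, 161.0), 90.0) [[0.6126102027862643, -0.10772284940088575], [0.6104085705640692, -0.22895371652314517], [0.44579675996440765, -0.2150173873323596], [0.4456641983089554, -0.07472577192647004]]
dark ((280.5, 118.5), (63.0, 27.0), 90.0) [[0.5491788254590013, -0.30619656722198263], [0.5491793547555788, -0.3270440917532707], [0.5010015835680357, -0.3273763041992239], [0.5009969715691875, -0.30563095159131964]]
```

View pics/w2.png

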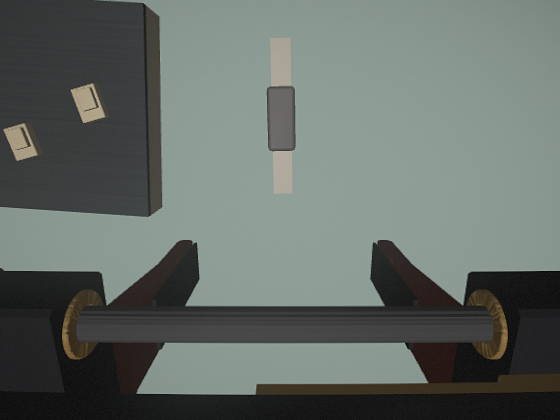

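The wrist view shows the scraper with its grip centre at (281,118) and blade ends at about (280.5,38) and (283,193). The plate's right corner is at (148,216).

```bash
python3 - <<'E'
from rig import r,cams
from h import *
np.set_printoptions(precision=4,suppress=True)
s=r.observe();c=cams.camera("wrist");t=cams.camera("top");sd=cams.camera("side")
e=plane(c,[[280.5,38],[283,193]],.035,s);print("blade ends",e,e.mean(0),"yaw",np.degrees(np.arctan2(*(e[0]-e[1])[[1,0]])))
def T(a,b,cb,nm):
    ra=ray(c,[a],s);rb=ray(cb,[b]);print(nm,*tri([(ra[0],ra[1][0]),(rb[0],rb[1][0])]))
# grip top corners near: wrist (268,151)=(-x,+y)
tc=lambda p:np.array(p)/2+[100,80]-.25
sc=lambda p:np.array(p)/2.6+[150,100]-.3
T((281.5,118.5),tc((649,254)),t,"grip top mid/top cam")
T((281.5,118.5),sc((588,130)),sd,"grip top mid/side cam")
T((148,216),tc((546,324)),t,"plate corner B")
T((89,103),tc((516,247)),t,"chipR")
T((21,142),tc((467,272)),t,"chipM")
E
```

```text
blade ends [[ 0.5949 -0.3163  0.035 ]
 [ 0.4553 -0.3183  0.035 ]] [ 0.5251 -0.3173  0.035 ] yaw 0.8430412695928461
grip top mid/top cam [ 0.5243 -0.318   0.0876] [0.0013022162689778614, 0.001302216268977755]
grip top mid/side cam [ 0.5249 -0.3178  0.0849] [0.000664338536138149, 0.0006643385361381254]
plate corner B [ 0.4334 -0.1859  0.041 ] [0.00021525117265809772, 0.00021525117265825135]
chipR [ 0.5399 -0.1469  0.0502] [0.0001240659586058629, 0.00012406595860590762]
chipM [ 0.5059 -0.0779  0.0489] [0.00028236051332951247, 0.00028236051332938795]
```

Request:
arm_command([
  {"hand": 1, "x": 7.0, "y": -0.3, "z": 4, "ax": 0, "ay": 0, "az": -0.8},
  {"hand": 1, "x": 7.0, "y": -0.3, "z": 8, "ax": 0, "ay": 0, "az": -0.8},
  {"hand": 1, "x": 7.0, "y": -0.3, "z": 12, "ax": 0, "ay": 0, "az": -0.8},
  {"hand": 1, "x": 7.0, "y": -0.3, "z": 14, "ax": 0, "ay": 0, "az": -0.8},
  {"hand": 1, "x": 7.0, "y": -0.3, "z": 15.5, "ax": 0, "ay": 0, "az": -0.8},
  {"hand": 1, "x": 7.0, "y": -0.3, "z": 16, "ax": 0, "ay": 0, "az": -0.8},
  {"hand": 0.6, "x": 7.0, "y": -0.3, "z": 16, "ax": 0, "ay": 0, "az": -0.8},
  {"hand": 0.4, "x": 7.0, "y": -0.3, "z": 16, "ax": 0, "ay": 0, "az": -0.8},
  {"hand": 0, "x": 7.0, "y": -0.3, "z": 16, "ax": 0, "ay": 0, "az": -0.8},
  {"hand": 0, "x": 7.0, "y": -0.3, "z": 16, "ax": 0, "ay": 0, "az": -0.8},
  {"hand": 0, "x": 7.0, "y": -0.3, "z": 16, "ax": 0, "ay": 0, "az": -0.8},
  {"hand": 0, "x": 7.0, "y": -0.3, "z": 16, "ax": 0, "ay": 0, "az": -0.8},
  {"hand": 0, "x": 7.0, "y": -0.3, "z": 16, "ax": 0, "ay": 0, "az": -0.8},
  {"hand": 0, "x": 7.0, "y": -0.3, "z": 16, "ax": 0, "ay": 0, "az": -0.8},
], newtons=40)

```text
time: 2.77
eef_pos: [0.5252, -0.3169, 0.068]
tcp_rot: [1.0, 0.008, 0.0, 0.0]
wrist_force: [0.4, -0.5, 0.0]
opening: 0.0379
grasp_force: 0.0
```

Request:
arm_command([
  {"hand": 0, "x": 0, "y": 0, "z": 0, "ax": 0, "ay": 0, "az": 0},
  {"hand": 0, "x": 0, "y": 0, "z": 0, "ax": 0, "ay": 0, "az": 0},
  {"hand": 0, "x": 0, "y": 0, "z": 0, "ax": 0, "ay": 0, "az": 0},
  {"hand": 0, "x": 0, "y": 0, "z": 0, "ax": 0, "ay": 0, "az": 0},
  {"hand": 0, "x": 0, "y": 0, "z": 0, "ax": 0, "ay": 0, "az": 0},
  {"hand": 0, "x": 0, "y": 0, "z": 0, "ax": 0, "ay": 0, "az": 0},
], newtons=40)

```text
time: 3.27
eef_pos: [0.525, -0.3169, 0.0675]
tcp_rot: [1.0, 0.008, -0.0, -0.0]
wrist_force: [0.4, 0.6, 0.1]
opening: 0.0221
grasp_force: 40.0
```

Request:
arm_command([
  {"hand": 0, "x": 0, "y": 0, "z": -1, "ax": 0, "ay": 0, "az": 0},
  {"hand": 0, "x": 0, "y": 0, "z": -3, "ax": 0, "ay": 0, "az": 0},
  {"hand": 0, "x": 0, "y": 0, "z": -5, "ax": 0, "ay": 0, "az": 1},
  {"hand": 0, "x": 0, "y": -1.5, "z": -7, "ax": 0, "ay": 0, "az": 2},
  {"hand": 0, "x": -0.2, "y": -4, "z": -7.5, "ax": 0, "ay": 0, "az": 3},
  {"hand": 0, "x": -0.4, "y": -6.5, "z": -7.5, "ax": 0, "ay": 0, "az": 4},
  {"hand": 0, "x": -0.5, "y": -9, "z": -7, "ax": 0, "ay": 0, "az": 4.7},
  {"hand": 0, "x": -0.5, "y": -11.5, "z": -6, "ax": 0, "ay": 0, "az": 4.7},
  {"hand": 0, "x": -0.5, "y": -13, "z": -5.5, "ax": 0, "ay": 0, "az": 4.7},
  {"hand": 0, "x": -0.5, "y": -13.7, "z": -5, "ax": 0, "ay": 0, "az": 4.7},
  {"hand": 0, "x": -0.5, "y": -13.7, "z": -4.5, "ax": 0, "ay": 0, "az": 4.7},
  {"hand": 0, "x": -0.5, "y": -13.7, "z": -4.3, "ax": 0, "ay": 0, "az": 4.7},
  {"hand": 0, "x": -0.5, "y": -13.7, "z": -4.3, "ax": 0, "ay": 0, "az": 4.7},
], newtons=40)

```text
time: 4.35
eef_pos: [0.5176, -0.1809, 0.11]
tcp_rot: [0.999, -0.033, -0.001, 0.0]
wrist_force: [-0.2, -0.0, -0.5]
opening: 0.022
grasp_force: 40.0
```

```bash
python3 - <<'E'
from rig import r,cams
from h import *
s=r.observe();c=cams.camera("wrist");d=cams.camera("side")
np.set_printoptions(precision=4,suppress=True)
print(s["eef_pos"],s["wrist_force"],R.from_quat(s["tcp_rot"]).as_matrix()[:,0])
J=np.hstack([cv2.resize(c["image"],(400,300)),cv2.resize(d["image"][120:270,270:470],(400,300),interpolation=cv2.INTER_CUBIC)])
cv2.imwrite("pics/s1.png",J)
E
```

```text
[ 0.5176 -0.1809  0.11  ] [-0.1996 -0.0103 -0.5297] [ 0.9978 -0.0669 -0.0012]
```

View pics/s1.png

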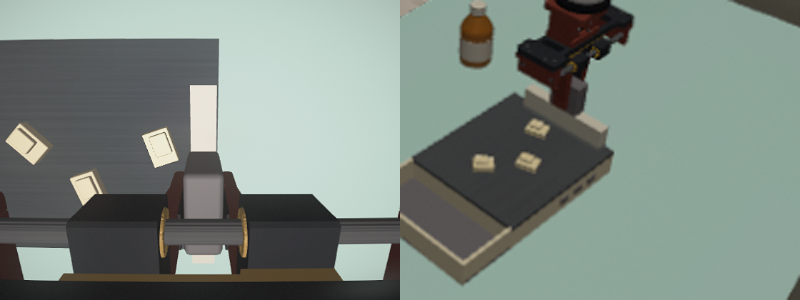

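The scraper blade, at left-panel (203,118), lies parallel to the plate's right edge (218), and all three chips are on its left. The next move is the sweep.

Request:
arm_command([
  {"hand": 0, "x": 0, "y": -0.5, "z": 0.1, "ax": 0, "ay": 0, "az": 0},
  {"hand": 0, "x": 0, "y": -1.2, "z": 0.1, "ax": 0, "ay": 0, "az": 0},
  {"hand": 0, "x": 0, "y": -2, "z": 0.1, "ax": 0, "ay": 0, "az": 0},
  {"hand": 0, "x": 0, "y": -3, "z": 0.1, "ax": 0, "ay": 0, "az": 0},
  {"hand": 0, "x": 0, "y": -4, "z": 0.1, "ax": 0, "ay": 0, "az": 0},
  {"hand": 0, "x": 0, "y": -5, "z": 0.1, "ax": 0, "ay": 0, "az": 0},
  {"hand": 0, "x": 0, "y": -6, "z": 0.1, "ax": 0, "ay": 0, "az": 0},
  {"hand": 0, "x": 0, "y": -7, "z": 0.1, "ax": 0, "ay": 0, "az": 0},
  {"hand": 0, "x": 0, "y": -8, "z": 0.1, "ax": 0, "ay": 0, "az": 0},
  {"hand": 0, "x": 0, "y": -9, "z": 0.1, "ax": 0, "ay": 0, "az": 0},
  {"hand": 0, "x": 0, "y": -10, "z": 0.1, "ax": 0, "ay": 0, "az": 0},
  {"hand": 0, "x": 0, "y": -11, "z": 0.1, "ax": 0, "ay": 0, "az": 0},
  {"hand": 0, "x": 0, "y": -12, "z": 0.1, "ax": 0, "ay": 0, "az": 0},
  {"hand": 0, "x": 0, "y": -13, "z": 0.1, "ax": 0, "ay": 0, "az": 0},
  {"hand": 0, "x": 0, "y": -14, "z": 0.1, "ax": 0, "ay": 0, "az": 0},
  {"hand": 0, "x": 0, "y": -14.5, "z": 0.1, "ax": 0, "ay": 0, "az": 0},
], newtons=40)

```text
time: 5.78
eef_pos: [0.5276, -0.0339, 0.1096]
tcp_rot: [0.999, -0.033, -0.0, -0.0]
wrist_force: [0.1, 0.1, -0.9]
opening: 0.0216
grasp_force: 40.0
```

```bash
python3 - <<'E'
from rig import r,cams
from h import *
s=r.observe();c=cams.camera("side");I=c["image"]
np.set_printoptions(precision=3,suppress=True)
print(s["eef_pos"],s["wrist_force"])
h=cv2.cvtColor(I,cv2.COLOR_BGR2HSV).astype(int)
m=(h[...,0]<35)&(h[...,1]>55)&(h[...,2]>125);m[:150]=0;m[270:]=0;m[:,:230]=0;m[:,400:]=0
Rz=np.array([[.9978,.0663],[-.0663,.9978]])
for k in blobs(m,15):
    p=np.mean(k[:,0],0);w=plane(c,[p],.047)[0,:2];w2=plane(c,[p],.015)[0,:2]
    rot=lambda q:np.array([[.9978,-.0663],[.0663,.9978]])@(q-[.5345,-.084])
    print(p,cv2.contourArea(k),"st@47",rot(w),"st@15",rot(w2))
E
```

```text
[ 0.528 -0.034  0.11 ] [ 0.092  0.141 -0.939]
[302.163 205.116] 114.5 st@47 [0.016 0.08 ] st@15 [0.039 0.054]
[316.5   210.769] 58.0 st@47 [-0.026  0.069] st@15 [-0.005  0.042]
```

Request:
arm_command([
  {"hand": 0, "x": 0, "y": -0.5, "z": 0, "ax": 0, "ay": 0, "az": 0},
  {"hand": 0, "x": 0, "y": -1.2, "z": 0, "ax": 0, "ay": 0, "az": 0},
  {"hand": 0, "x": 0, "y": -2, "z": 0, "ax": 0, "ay": 0, "az": 0},
  {"hand": 0, "x": 0, "y": -2.8, "z": 0, "ax": 0, "ay": 0, "az": 0},
  {"hand": 0, "x": 0, "y": -3.6, "z": 0, "ax": 0, "ay": 0, "az": 0},
  {"hand": 0, "x": 0, "y": -4.4, "z": 0, "ax": 0, "ay": 0, "az": 0},
  {"hand": 0, "x": 0, "y": -5.2, "z": 0, "ax": 0, "ay": 0, "az": 0},
  {"hand": 0, "x": 0, "y": -6, "z": 0, "ax": 0, "ay": 0, "az": 0},
  {"hand": 0, "x": 0, "y": -6.8, "z": 0, "ax": 0, "ay": 0, "az": 0},
  {"hand": 0, "x": 0, "y": -7.5, "z": 0, "ax": 0, "ay": 0, "az": 0},
  {"hand": 0, "x": 0, "y": -8, "z": 0, "ax": 0, "ay": 0, "az": 0},
  {"hand": 0, "x": 0, "y": -8, "z": 0, "ax": 0, "ay": 0, "az": 0},
], newtons=40)

```text
time: 6.83
eef_pos: [0.5328, 0.0456, 0.1096]
tcp_rot: [0.999, -0.033, -0.0, -0.0]
wrist_force: [-0.3, -0.2, -2.2]
opening: 0.0222
grasp_force: 40.0
```

```bash
python3 - <<'E'
from rig import r,cams
from h import *
s=r.observe();c=cams.camera("wrist");d=cams.camera("side");t=cams.camera("top")
print(s["eef_pos"],s["wrist_force"])
J=np.hstack([cv2.resize(d["image"][140:290,220:420],(400,300),interpolation=cv2.INTER_CUBIC),cv2.resize(t["image"][130:280,230:430],(400,300),interpolation=cv2.INTER_CUBIC)])
cv2.imwrite("pics/s2.png",J)
E
```

```text
[0.53281942 0.04556506 0.10961199] [-0.28454144 -0.18796472 -2.17539293]
```

View pics/s2.png

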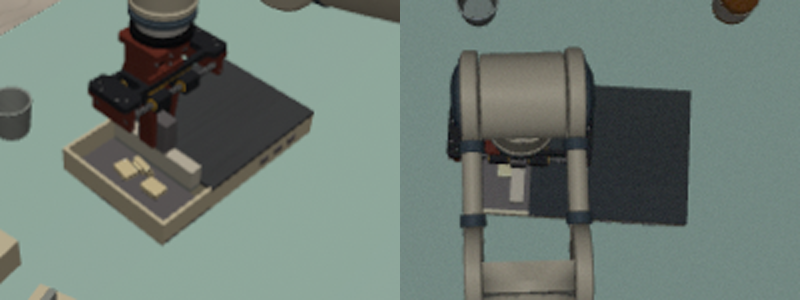

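All three chips lie in the trough, at side-panel (127,168), (143,163) and (153,187), and the plate is clear. I'll put the scraper back on the right.

Request:
arm_command([
  {"hand": 0, "x": 0, "y": 0, "z": -1.5, "ax": 0, "ay": 0, "az": 0},
  {"hand": 0, "x": 0, "y": 1, "z": -3, "ax": 0, "ay": 0, "az": 0},
  {"hand": 0, "x": 0.2, "y": 3, "z": -4, "ax": 0, "ay": 0, "az": 0},
  {"hand": 0, "x": 0.4, "y": 6, "z": -4, "ax": 0, "ay": 0, "az": 0},
  {"hand": 0, "x": 0.6, "y": 9, "z": -4, "ax": 0, "ay": 0, "az": 0},
  {"hand": 0, "x": 0.8, "y": 12, "z": -4, "ax": 0, "ay": 0, "az": 0},
  {"hand": 0, "x": 1, "y": 15, "z": -4, "ax": 0, "ay": 0, "az": 0},
  {"hand": 0, "x": 1.2, "y": 18, "z": -4, "ax": 0, "ay": 0, "az": 0},
  {"hand": 0, "x": 1.4, "y": 21, "z": -4, "ax": 0, "ay": 0, "az": 0},
  {"hand": 0, "x": 1.6, "y": 24, "z": -4, "ax": 0, "ay": 0, "az": 0},
  {"hand": 0, "x": 1.6, "y": 27, "z": -4, "ax": 0, "ay": 0, "az": 0},
  {"hand": 0, "x": 1.6, "y": 30, "z": -4, "ax": 0, "ay": 0, "az": 0},
  {"hand": 0, "x": 1.6, "y": 33, "z": -3.5, "ax": 0, "ay": 0, "az": 0},
  {"hand": 0, "x": 1.6, "y": 35.5, "z": -2, "ax": 0, "ay": 0, "az": 0},
  {"hand": 0, "x": 1.6, "y": 36.2, "z": 0, "ax": 0, "ay": 0, "az": 0},
  {"hand": 0, "x": 1.6, "y": 36.2, "z": 1.5, "ax": 0, "ay": 0, "az": 0},
  {"hand": 0, "x": 1.6, "y": 36.2, "z": 2.7, "ax": 0, "ay": 0, "az": 0},
  {"hand": 0, "x": 1.6, "y": 36.2, "z": 3.4, "ax": 0, "ay": 0, "az": 0},
  {"hand": 0, "x": 1.6, "y": 36.2, "z": 3.8, "ax": 0, "ay": 0, "az": 0},
  {"hand": 0, "x": 1.6, "y": 36.2, "z": 4, "ax": 0, "ay": 0, "az": 0},
], newtons=40)

```text
time: 8.65
eef_pos: [0.5249, -0.3174, 0.0695]
tcp_rot: [0.999, -0.033, -0.0, -0.0]
wrist_force: [0.3, -0.6, -1.1]
opening: 0.0219
grasp_force: 40.0
```

Request:
arm_command([
  {"hand": 0, "x": 0, "y": 0, "z": 0.1, "ax": 0, "ay": 0, "az": 0},
  {"hand": 0, "x": 0, "y": 0, "z": 0.2, "ax": 0, "ay": 0, "az": 0},
  {"hand": 0, "x": 0, "y": 0, "z": 0.2, "ax": 0, "ay": 0, "az": 0},
  {"hand": 0.35, "x": 0, "y": 0, "z": 0.2, "ax": 0, "ay": 0, "az": 0},
  {"hand": 0.5, "x": 0, "y": 0, "z": 0.2, "ax": 0, "ay": 0, "az": 0},
  {"hand": 0.8, "x": 0, "y": 0, "z": 0.2, "ax": 0, "ay": 0, "az": 0},
  {"hand": 1, "x": 0, "y": 0, "z": 0.2, "ax": 0, "ay": 0, "az": 0},
  {"hand": 1, "x": 0, "y": 0, "z": 0.2, "ax": 0, "ay": 0, "az": 0},
  {"hand": 1, "x": 0, "y": 0, "z": -1, "ax": 0, "ay": 0, "az": 0},
  {"hand": 1, "x": 0, "y": 0, "z": -3, "ax": 0, "ay": 0, "az": 0},
  {"hand": 1, "x": 0, "y": 0, "z": -6, "ax": 0, "ay": 0, "az": 0},
  {"hand": 1, "x": 0, "y": 0, "z": -10, "ax": 0, "ay": 0, "az": 0},
  {"hand": 1, "x": 0, "y": 0, "z": -14, "ax": 0, "ay": 0, "az": 0},
  {"hand": 1, "x": 0, "y": 0, "z": -18, "ax": 0, "ay": 0, "az": 0},
  {"hand": 1, "x": 0, "y": 0, "z": -22, "ax": 0, "ay": 0, "az": 0},
  {"hand": 1, "x": 0, "y": 0, "z": -25, "ax": 0, "ay": 0, "az": 0},
  {"hand": 1, "x": 0, "y": 0, "z": -25, "ax": 0, "ay": 0, "az": 0},
], newtons=40)

```text
time: 10.07
eef_pos: [0.5254, -0.3181, 0.33]
tcp_rot: [0.999, -0.033, 0.006, 0.004]
wrist_force: [0.2, -1.0, 0.3]
opening: 0.0879
grasp_force: 0.0
```

Request:
arm_command([
  {"hand": 1, "x": 2.7, "y": -57.5, "z": 0, "ax": 0, "ay": 0, "az": -99},
  {"hand": 1, "x": 2.7, "y": -57.5, "z": 0, "ax": 0, "ay": 0, "az": -99},
  {"hand": 1, "x": 2.7, "y": -57.5, "z": 0, "ax": 0, "ay": 0, "az": -99},
  {"hand": 1, "x": 2.7, "y": -57.5, "z": 0, "ax": 0, "ay": 0, "az": -99},
  {"hand": 1, "x": 2.7, "y": -57.5, "z": 0, "ax": 0, "ay": 0, "az": -99},
  {"hand": 1, "x": 2.7, "y": -57.5, "z": 0, "ax": 0, "ay": 0, "az": -99},
  {"hand": 1, "x": 2.7, "y": -57.5, "z": 0, "ax": 0, "ay": 0, "az": -99},
  {"hand": 1, "x": 2.7, "y": -57.5, "z": 0, "ax": 0, "ay": 0, "az": -99},
  {"hand": 1, "x": 2.7, "y": -57.5, "z": 0, "ax": 0, "ay": 0, "az": -99},
  {"hand": 1, "x": 2.7, "y": -57.5, "z": 0, "ax": 0, "ay": 0, "az": -99},
  {"hand": 1, "x": 2.7, "y": -57.5, "z": 0, "ax": 0, "ay": 0, "az": -99},
  {"hand": 1, "x": 2.7, "y": -57.5, "z": 0, "ax": 0, "ay": 0, "az": -99},
  {"hand": 1, "x": 2.7, "y": -57.5, "z": 0, "ax": 0, "ay": 0, "az": -99},
  {"hand": 1, "x": 2.7, "y": -57.5, "z": 0, "ax": 0, "ay": 0, "az": -99},
  {"hand": 1, "x": 2.7, "y": -57.5, "z": 0, "ax": 0, "ay": 0, "az": -99},
  {"hand": 1, "x": 2.7, "y": -57.5, "z": 0, "ax": 0, "ay": 0, "az": -99},
  {"hand": 1, "x": 2.7, "y": -57.5, "z": 0, "ax": 0, "ay": 0, "az": -99},
  {"hand": 1, "x": 2.7, "y": -57.5, "z": 0, "ax": 0, "ay": 0, "az": -99},
  {"hand": 1, "x": 2.7, "y": -57.5, "z": 0, "ax": 0, "ay": 0, "az": -99},
  {"hand": 1, "x": 2.7, "y": -57.5, "z": 0, "ax": 0, "ay": 0, "az": -99},
], newtons=40)

```text
time: 11.73
eef_pos: [0.5899, 0.2528, 0.3203]
tcp_rot: [0.675, 0.738, 0.0, 0.0]
wrist_force: [-0.5, -0.3, -0.0]
opening: 0.088
grasp_force: 0.0
```

```bash
python3 - <<'E'
from rig import r,cams
from h import *
s=r.observe();c=cams.camera("wrist");t=cams.camera("top")
print(s["time"],s["eef_pos"],s["tcp_rot"],s["joints"])
cv2.imwrite("pics/w3.png",c["image"])
E
```

```text
11.7333 [0.58994024 0.25279169 0.32029778] [6.75119739e-01 7.37708040e-01 3.58582149e-04 2.38347693e-04] [ 3.51882920e-01  2.37963281e-01  9.38078187e-01 -1.01308291e-04
  1.96469514e+00  2.63301847e-01]
```

View pics/w3.png

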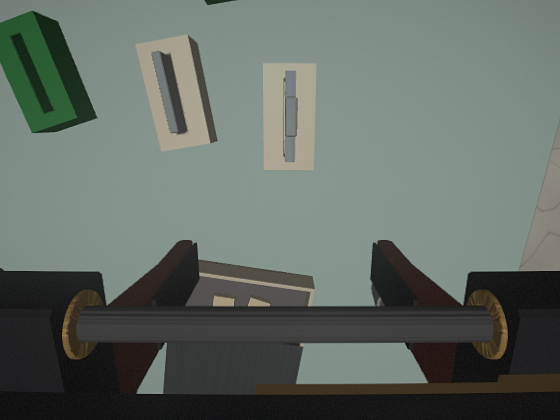

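The wrist view shows the frame in its stand, with the stand at about (263..316, 63..170), the tab top near (291,97..136) and the frame body at (290,70..162). The blank is at (169,93).

```bash
python3 - <<'E'
from rig import r,cams
from h import *
np.set_printoptions(precision=4,suppress=True,linewidth=200)
s=r.observe();c=cams.camera("wrist");I=c["image"];g=cv2.cvtColor(I,cv2.COLOR_BGR2GRAY).astype(int)
for y in (80,115,125,150):print(y,[(x,g[y-2:y+3,x].mean().astype(int)) for x in range(276,306)])
print("col",[(y,g[y,289:294].mean().astype(int)) for y in list(range(64,76))+list(range(90,102))+list(range(130,142))+list(range(155,175))])
h=cv2.cvtColor(I,cv2.COLOR_BGR2HSV).astype(int)
m=(h[...,0]<35)&(h[...,1]>20)&(h[...,2]>110);m[235:]=0;m[:,:240]=0;m[:,340:]=0
k=next(blobs(m,500));rc=cv2.minAreaRect(k);b=plane(c,cv2.boxPoints(rc),.045,s);print(rc,b[:,:2],b.mean(0))
e=b[1]-b[0],b[2]-b[1];print([(np.linalg.norm(v),np.degrees(np.arctan2(v[1],v[0]))) for v in e])
E
```

```text
80 [(276, np.int64(168)), (277, np.int64(167)), (278, np.int64(167)), (279, np.int64(167)), (280, np.int64(167)), (281, np.int64(167)), (282, np.int64(161)), (283, np.int64(144)), (284, np.int64(100)), (285, np.int64(102)), (286, np.int64(123)), (287, np.int64(124)), (288, np.int64(125)), (289, np.int64(125)), (290, np.int64(125)), (291, np.int64(124)), (292, np.int64(124)), (293, np.int64(122)), (294, np.int64(122)), (295, np.int64(126)), (296, np.int64(160)), (297, np.int64(167)), (298, np.int64(166)), (299, np.int64(166)), (300, np.int64(166)), (301, np.int64(165)), (302, np.int64(166)), (303, np.int64(166)), (304, np.int64(165)), (305, np.int64(165))]
115 [(276, np.int64(167)), (277, np.int64(166)), (278, np.int64(167)), (279, np.int64(166)), (280, np.int64(167)), (281, np.int64(167)), (282, np.int64(166)), (283, np.int64(132)), (284, np.int64(142)), (285, np.int64(80)), (286, np.int64(116)), (287, np.int64(124)), (288, np.int64(124)), (289, np.int64(124)), (290, np.int64(124)), (291, np.int64(124)), (292, np.int64(124)), (293, np.int64(124)), (294, np.int64(123)), (295, np.int64
[... 2333 characters left out ...]
55, np.int64(124)), (156, np.int64(124)), (157, np.int64(124)), (158, np.int64(124)), (159, np.int64(123)), (160, np.int64(123)), (161, np.int64(121)), (162, np.int64(145)), (163, np.int64(167)), (164, np.int64(165)), (165, np.int64(164)), (166, np.int64(164)), (167, np.int64(165)), (168, np.int64(164)), (169, np.int64(164)), (170, np.int64(154)), (171, np.int64(143)), (172, np.int64(145)), (173, np.int64(145)), (174, np.int64(145))]
((289.0, 116.5), (105.0, 52.0), 90.0) [[0.5553 0.383 ]
 [0.6134 0.3882]
 [0.6264 0.2708]
 [0.5641 0.2653]] [0.5898 0.3268 0.045 ]
[(np.float64(0.05826180753945251), np.float64(5.137747815332109)), (np.float64(0.11808423655404364), np.float64(-83.6831404265938))]
```

```bash
python3 - <<'E'
from rig import r,cams
from h import *
np.set_printoptions(precision=4,suppress=True)
s=r.observe();c=cams.camera("wrist");M=R.from_quat(s["tcp_rot"]).as_matrix()
for px,z in (((291.2,117),.166),((290.2,116.5),.12),((289.5,116.5),.045)):
    p=plane(c,[px],z,s)[0];print(p,"tool cm",M.T@(p-s["eef_pos"])*100)
e=plane(c,[(290.3,75),(289.9,158)],.12,s);d=M.T@(e[0]-e[1]);print("yaw in tool deg",np.degrees(np.arctan2(d[1],d[0])),np.linalg.norm(d))
e=plane(c,[(291.2,97),(291.2,136.7)],.166,s);print(np.linalg.norm(e[0]-e[1]))
E
```

```text
[0.5898 0.327  0.166 ] tool cm [ 7.3243  0.6463 15.3984]
[0.5897 0.328  0.12  ] tool cm [ 7.4271  0.6416 19.9984]
[0.5901 0.3291 0.045 ] tool cm [ 7.5302  0.6866 27.4984]
yaw in tool deg 0.062321988289739325 0.07626521355577007
0.03149262145934989
```

Request:
arm_command([
  {"hand": 1, "x": 3.7, "y": 0.6, "z": 0, "ax": 0, "ay": 0, "az": 0},
  {"hand": 1, "x": 7.4, "y": 0.65, "z": 0, "ax": 0, "ay": 0, "az": 0},
  {"hand": 1, "x": 7.4, "y": 0.65, "z": 3, "ax": 0, "ay": 0, "az": 0},
  {"hand": 1, "x": 7.4, "y": 0.65, "z": 6, "ax": 0, "ay": 0, "az": 0},
  {"hand": 1, "x": 7.4, "y": 0.65, "z": 9, "ax": 0, "ay": 0, "az": 0},
  {"hand": 1, "x": 7.4, "y": 0.65, "z": 12, "ax": 0, "ay": 0, "az": 0},
  {"hand": 1, "x": 7.4, "y": 0.65, "z": 14.5, "ax": 0, "ay": 0, "az": 0},
  {"hand": 1, "x": 7.4, "y": 0.65, "z": 16.2, "ax": 0, "ay": 0, "az": 0},
  {"hand": 1, "x": 7.4, "y": 0.65, "z": 16.8, "ax": 0, "ay": 0, "az": 0},
  {"hand": 0.6, "x": 7.4, "y": 0.65, "z": 16.8, "ax": 0, "ay": 0, "az": 0},
  {"hand": 0.4, "x": 7.4, "y": 0.65, "z": 16.8, "ax": 0, "ay": 0, "az": 0},
  {"hand": 0.3, "x": 7.4, "y": 0.65, "z": 16.8, "ax": 0, "ay": 0, "az": 0},
  {"hand": 0.3, "x": 7.4, "y": 0.65, "z": 16.8, "ax": 0, "ay": 0, "az": 0},
  {"hand": 0.3, "x": 7.4, "y": 0.65, "z": 16.8, "ax": 0, "ay": 0, "az": 0},
  {"hand": 0.3, "x": 7.4, "y": 0.65, "z": 16.8, "ax": 0, "ay": 0, "az": 0},
  {"hand": 0.3, "x": 7.4, "y": 0.65, "z": 16.8, "ax": 0, "ay": 0, "az": 0},
], newtons=15)

```text
time: 13.27
eef_pos: [0.5897, 0.3286, 0.1523]
tcp_rot: [0.674, 0.739, 0.0, 0.0]
wrist_force: [-0.9, 0.1, -0.2]
opening: 0.0448
grasp_force: 0.0
```

Request:
arm_command([
  {"hand": 0, "x": 0, "y": 0, "z": 0, "ax": 0, "ay": 0, "az": 0},
  {"hand": 0, "x": 0, "y": 0, "z": 0, "ax": 0, "ay": 0, "az": 0},
  {"hand": 0, "x": 0, "y": 0, "z": 0, "ax": 0, "ay": 0, "az": 0},
  {"hand": 0, "x": 0, "y": 0, "z": 0, "ax": 0, "ay": 0, "az": 0},
  {"hand": 0, "x": 0, "y": 0, "z": 0, "ax": 0, "ay": 0, "az": 0},
  {"hand": 0, "x": 0, "y": 0, "z": 0, "ax": 0, "ay": 0, "az": 0},
  {"hand": 0, "x": 0, "y": 0, "z": 0, "ax": 0, "ay": 0, "az": 0},
  {"hand": 0, "x": 0, "y": 0, "z": 0, "ax": 0, "ay": 0, "az": 0},
  {"hand": 0, "x": 0, "y": 0, "z": 0, "ax": 0, "ay": 0, "az": 0},
  {"hand": 0, "x": 0, "y": 0, "z": 0, "ax": 0, "ay": 0, "az": 0},
  {"hand": 0, "x": 0, "y": 0, "z": 0, "ax": 0, "ay": 0, "az": 0},
  {"hand": 0, "x": 0, "y": 0, "z": 0, "ax": 0, "ay": 0, "az": 0},
], newtons=15)

```text
time: 14.27
eef_pos: [0.5895, 0.3285, 0.1516]
tcp_rot: [0.674, 0.739, -0.0, -0.0]
wrist_force: [-0.3, 1.0, -0.4]
opening: 0.0101
grasp_force: 15.0
```

Request:
arm_command([
  {"hand": 0, "x": 0, "y": 0, "z": 0, "ax": 0, "ay": 0, "az": 0},
  {"hand": 0, "x": 0, "y": 0, "z": -0.5, "ax": 0, "ay": 0, "az": 0},
  {"hand": 0, "x": 0, "y": 0, "z": -1, "ax": 0, "ay": 0, "az": 0},
  {"hand": 0, "x": 0, "y": 0, "z": -1.8, "ax": 0, "ay": 0, "az": 0},
  {"hand": 0, "x": 0, "y": 0, "z": -2.6, "ax": 0, "ay": 0, "az": 0},
  {"hand": 0, "x": 0, "y": 0, "z": -3.4, "ax": 0, "ay": 0, "az": 0},
  {"hand": 0, "x": 0, "y": 0, "z": -4.2, "ax": 0, "ay": 0, "az": 0},
  {"hand": 0, "x": 0, "y": 0, "z": -5, "ax": 0, "ay": 0, "az": 0},
  {"hand": 0, "x": 0, "y": 0, "z": -6, "ax": 0, "ay": 0, "az": 0},
  {"hand": 0, "x": 0, "y": 0, "z": -7.5, "ax": 0, "ay": 0, "az": 0},
  {"hand": 0, "x": 0, "y": 0, "z": -9, "ax": 0, "ay": 0, "az": 0},
  {"hand": 0, "x": 0, "y": 0, "z": -11, "ax": 0, "ay": 0, "az": 0},
  {"hand": 0, "x": 0, "y": 0, "z": -13, "ax": 0, "ay": 0, "az": 0},
  {"hand": 0, "x": 0, "y": 0, "z": -14, "ax": 0, "ay": 0, "az": 0},
  {"hand": 0, "x": 0, "y": 0, "z": -14, "ax": 0, "ay": 0, "az": 0},
], newtons=45)

```text
time: 15.52
eef_pos: [0.5901, 0.3287, 0.2959]
tcp_rot: [0.674, 0.738, 0.003, 0.001]
wrist_force: [-0.8, 0.2, -0.6]
opening: 0.0098
grasp_force: 45.0
```

```bash
python3 - <<'E'
from rig import r
from h import *
np.set_printoptions(precision=3,suppress=True)
s=r.observe();M=R.from_quat(s["tcp_rot"]).as_matrix()
C=np.array([.5345,-.084,.19]);az=np.radians(-9);out=np.array([np.cos(az),np.sin(az),0]);a=np.radians(40)
z=np.sin(a)*out-np.cos(a)*np.array([0,0,1]);x=np.array([-out[1],out[0],0]);N=np.c_[x,np.cross(z,x),z]
p=C-.0866*z
print(p,M.T@(p-s["eef_pos"])*100,np.degrees(R.from_matrix(M.T@N).as_rotvec()),s["joints"],s["wrist_force"])
E
```

```text
[ 0.48  -0.075  0.256] [-39.241 -14.701   3.782] [-39.482  -5.115  13.561] [0.458 0.318 0.888 0.    1.93  0.367] [-0.84   0.233 -0.586]
```

Request:
arm_command([
  {"hand": 0, "x": -0.8, "y": -0.3, "z": 0, "ax": 0, "ay": 0, "az": 0},
  {"hand": 0, "x": -2, "y": -0.8, "z": 0, "ax": -2, "ay": -0.3, "az": 0.7},
  {"hand": 0, "x": -4, "y": -1.5, "z": 0, "ax": -4, "ay": -0.5, "az": 1.4},
  {"hand": 0, "x": -6, "y": -2.3, "z": 0, "ax": -6, "ay": -0.8, "az": 2},
  {"hand": 0, "x": -8.5, "y": -3.2, "z": 0, "ax": -8, "ay": -1, "az": 2.8},
  {"hand": 0, "x": -11, "y": -4.1, "z": 0, "ax": -11, "ay": -1.4, "az": 3.8},
  {"hand": 0, "x": -13.5, "y": -5, "z": 0, "ax": -14, "ay": -1.8, "az": 4.8},
  {"hand": 0, "x": -16, "y": -6, "z": 0, "ax": -17, "ay": -2.2, "az": 5.8},
  {"hand": 0, "x": -18.5, "y": -7, "z": 0, "ax": -20, "ay": -2.6, "az": 6.9},
  {"hand": 0, "x": -21, "y": -7.9, "z": 0.5, "ax": -23, "ay": -3, "az": 7.9},
  {"hand": 0, "x": -23.5, "y": -8.8, "z": 1, "ax": -26, "ay": -3.4, "az": 8.9},
  {"hand": 0, "x": -26, "y": -9.7, "z": 1.5, "ax": -29, "ay": -3.7, "az": 10},
  {"hand": 0, "x": -28.5, "y": -10.7, "z": 2, "ax": -31.5, "ay": -4.1, "az": 10.8},
  {"hand": 0, "x": -31, "y": -11.6, "z": 2.5, "ax": -34, "ay": -4.4, "az": 11.7},
  {"hand": 0, "x": -33.5, "y": -12.6, "z": 3, "ax": -36, "ay": -4.7, "az": 12.4},
  {"hand": 0, "x": -35.8, "y": -13.4, "z": 3.4, "ax": -37.5, "ay": -4.9, "az": 12.9},
  {"hand": 0, "x": -37.6, "y": -14.1, "z": 3.6, "ax": -38.6, "ay": -5, "az": 13.3},
  {"hand": 0, "x": -38.7, "y": -14.5, "z": 3.8, "ax": -39.2, "ay": -5.1, "az": 13.5},
  {"hand": 0, "x": -39.2, "y": -14.7, "z": 3.8, "ax": -39.5, "ay": -5.1, "az": 13.6},
  {"hand": 0, "x": -39.2, "y": -14.7, "z": 3.8, "ax": -39.5, "ay": -5.1, "az": 13.6},
], newtons=45)

```text
time: 17.18
eef_pos: [0.4788, -0.0766, 0.251]
tcp_rot: [0.716, 0.611, 0.218, 0.258]
wrist_force: [-0.1, 1.0, -2.8]
opening: 0.0097
grasp_force: 45.0
```

Request:
arm_command([
  {"hand": 0, "x": 0, "y": 0, "z": 0, "ax": 0, "ay": 0, "az": 0},
  {"hand": 0, "x": 0, "y": 0, "z": 0, "ax": 0, "ay": 0, "az": 0},
  {"hand": 0, "x": 0, "y": 0, "z": 0, "ax": 0, "ay": 0, "az": 0},
  {"hand": 0, "x": 0, "y": 0, "z": 0, "ax": 0, "ay": 0, "az": 0},
  {"hand": 0, "x": 0, "y": 0, "z": 0, "ax": 0, "ay": 0, "az": 0},
  {"hand": 0, "x": 0, "y": 0, "z": 0, "ax": 0, "ay": 0, "az": 0},
  {"hand": 0, "x": 0, "y": 0, "z": 0, "ax": 0, "ay": 0, "az": 0},
  {"hand": 0, "x": 0, "y": 0, "z": 0, "ax": 0, "ay": 0, "az": 0},
], newtons=45)

```text
time: 17.85
eef_pos: [0.4797, -0.0752, 0.2539]
tcp_rot: [0.715, 0.611, 0.219, 0.259]
wrist_force: [0.1, 0.6, -1.7]
opening: 0.0097
grasp_force: 45.0
```

```bash
python3 - <<'E'
from rig import r,cams
from h import *
np.set_printoptions(precision=3,suppress=True)
s=r.observe();M=R.from_quat(s["tcp_rot"]).as_matrix();p=np.array(s["eef_pos"])
print(s["time"],p,"middle",p+.0866*M[:,2],"edge",p+.1416*M[:,2],"lean",np.degrees(np.arccos(-M[2,2])),"roll",M[2,0],s["qd"])
t=cams.camera("top");d=cams.camera("side")
J=np.hstack([cv2.resize(d["image"][80:290,160:440],(400,300)),cv2.resize(t["image"][90:300,160:440],(400,300))])
cv2.imwrite("pics/f.png",J)
E
```

```text
17.85 [ 0.48  -0.075  0.254] middle [ 0.534 -0.084  0.187] edge [ 0.569 -0.09   0.145] lean 39.687638970425546 roll -0.0030344610969665897 [-0.002 -0.001  0.001 -0.001  0.    -0.001]
```

View pics/f.png

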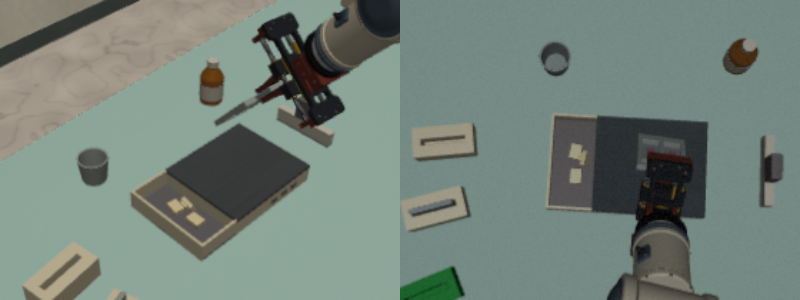

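The final view shows the frame leaned over the plate at right-panel (662,150) and in line with the gripper. The wax is in the trough, the scraper is on the bench at (768,172), and the blank, pot and bottle have not moved. Handing in.

```bash
python3 -c "
from rig import r
print(r.finish_job())"
```

```text
the job is handed in; nothing more can be done
None
```

The job is handed in, and no verdict came back: all three offcuts are in the trough, the scraper is on the bench clear of the station, and the slide frame is held still by its tab over the plate centre, leaned about 40° with its lower edge about 10 cm above the plate.

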